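# Lay the standing card-deck box down in its display bay

## Task

Set up the display: push the card-deck box that stands on the wooden board over, with a push high on its front, so that it falls onto its back into the bay outlined on the board, between the two long side lines. Then push it with the fingertips until its top end rests squarely against the raised stop and it lies wholly inside the outline. Only push it, never lift or carry it; leave the small goods around it where they are and take the hand away at the end.

Things in the scene. Friction and masses are not known exactly. Their poses are not given: they have to be found in the camera images.
- board: Fixed pale wooden display board on the dresser, 225 x 250 x 10 mm; it lies at x = -120 to +105 mm, y = -125 to +125 mm about its origin, which is on its underside at dresser height. z up; +x from the standing box to the stop bar, which is dark wood, at x = 90 to 104 mm, 160 mm long in y, 20 mm high above the board's upper face. +x points away from the robot, within 0.5 rad.
- bay_stop (a point): Middle of the stop bar's face that looks to the bay, at the height of the board's upper face: (90, 0, 10) mm in the board's frame, same axes. The bay before it is marked by thin flush dark wood lines, 3 mm wide: side lines at y = -65 and +65 mm, near line at x = -49 mm of the board's frame; the stop closes the far side.
- deck: Card-deck box, the only one standing on the board: 37 mm thick (x), 86 wide (y), 125 tall (z), 0.26 to 0.51 kg. Origin: centre of its underside. +x points out of its back (to the stop), -x out of its printed front, z to its top end. Starts near the board's near edge, at x about -80 mm of the board, turned within 0.1 rad of it. Lying on its back: 37 mm high, +x down, +z to the stop.
- deck_mid (a point): Middle of the card-deck box's volume: (0, 0, 62.5) mm in its frame; axes as the box's. The box tips over its lower back edge and falls by itself once leant more than about 0.3 rad.
- deck_top (a point): Centre of the top end of the card-deck box: (0, 0, 125) mm in its frame; axes as the box's. This end goes against the stop; once the box has fallen it is still some 15 to 35 mm short of it.
- tealight: Bystander: loose tea light, 40 mm across, 21 mm high, standing on the board outside one side line, near the stop. Origin at the centre of its underside, z up.
- tin: Bystander: loose round salve tin, 53 mm across, 22 mm high, standing on the board outside the other side line, near the stop. Origin at the centre of its underside, z up.
- jar: Bystander: loose lidded candle jar, 57 mm across, 87 mm high, standing on the dresser beside the board. Origin at the centre of its underside, z up.
- crystal: Bystander: loose pointed crystal, 31 x 27 x 70 mm high, standing on the dresser beside the board. Origin at the centre of its underside, z up.
- stamp: Bystander: loose seal stamp with a turned wooden handle, 26 mm across, 92 mm high, standing on the dresser at the right. Origin at the centre of its underside, z up.
Mind the look-alikes: they are no part of the job. What is shaped like the deck but purple or turquoise is not meant.

How it is judged:
By the outcome, as a careful person would: the job done as asked, in the order asked, and still so for the second after the job is handed in, with the robot touching nothing.
It also fails if it takes over 32 s, if anything falls off the work surface, if the arm or the gripper's body presses on something with over 40 N, if the wrist force passes 120 N, or if a joint passes its speed limit or range.

## Robot

A 6-joint arm with a two-finger parallel gripper is mounted at the origin on a cart in front of the work surface, level with it; the furniture and walls round the work are solid. World frame = base frame: x ahead of the robot, y to its left, z up, the work surface at z = 0. Lengths are in mm, angles in rad, forces in N, time in s.
With the tool pointing down it reaches from about 350 to 975 mm from the base axis. Payload 7.1 kg.
Tool frame: the origin (TCP) lies on the front face of the gripper's body, between the roots of the fingers; the fingertips stand 80 mm ahead of it and the grasp point (between the pads) lies 61 mm ahead of it (env.tips_ahead is the distance from the TCP to the fingertips, in mm); z points along the fingers, y is the direction in which the jaws open and shut (so a half turn about z gives the same grasp; the last joint's range is limited). The gripper opens to 88 mm and grips with 3 to 60 N. Pads are 20 mm wide; open, the fingers measure 115 mm over their backs; the gripper's body (75 mm by 178 mm) begins 61 mm behind the grasp point.
Start: joints at [1.314, 0.423, 1.63, -0, 1.089, -0.019], TCP at [147.197, 607.403, 302.675] pointing down, gripper open.
Joint ranges: [-3, 3], [-0.9, 2.11], [0.09, 2.58], [-1.31, 4.45], [0.11, 2.69], [-2.54, 2.54]. Speed limits (rad/s): [2.39, 2.39, 3.01, 3.14, 3.14, 3.14].

## Interface

Orientations are given as a unit quaternion [x, y, z, w].
In Python, from station import env, set_gripper, viewer, workorder gives the robot as it stands. Calls block until the motion is done:
- env.reach(position, orientation): joint-space move of the TCP to a pose.
- env.move_l(position, rot=None, rate=150, f_stop=None): straight line of the TCP; rot=None keeps the orientation; rate is the mean speed in mm/s. With f_stop (N) it stops when the force on the tool has changed by that much, and returns True; else False.
- env.move_joints(angles): joint-space move.
- set_gripper(opening): finger opening in mm; the grip force is fixed at half the most; returns when the fingers have stopped.
- env.hold(seconds).
- env.ik(position, orientation): joint angles nearest the present ones, or None.
- env.read_state(): the state.
- viewer.camera(name): name is "scene" or "top"; returns the picture (384x512x3 uint8, blue, green, red); there is no depth.
- viewer.camera_params(name): a dict with "fx", "fy", "cx", "cy" (pixels), "pose" (4x4, takes a point from camera to world coordinates). Camera axes: x right, y up, looking along -z (the intrinsics and any distortion apply to the point x, -y, -z); pixel columns grow to the right and rows downward; lengths in mm; the calibration is good to about 2 mm. A picture is of the moment at which its call begins. camera_params takes no time and is no camera call.
A pose or a line that the arm cannot do raises env.IKError and nothing moves.
- workorder.sign_off(): hands the job in, once; it reports no verdict.
The state is a dict: "time_s": time; "qpos": joint angles; "dq": joint speeds; "tau": joint torques, N m; "tool_pos": TCP position; "orientation": TCP orientation; "force": force on the tool from outside, world axes, zero at the start; "wrist_torque": the same for the moment, N m; "width": finger opening in mm.
Only numpy, scipy, OpenCV 4.12 (cv2) and the standard library are available. Lean on these libraries where they do the work, as an engineer would, in place of code of your own. Each camera call takes 0.05 s, during which the arm holds its last target. There are 200 camera calls.

## Working session

There is one attempt and no reset: what is moved stays moved. The work goes in short steps, each a Python script; the robot and the scene stay as the last script left them, time stands still between calls to the robot, and variables do not carry over. Pictures are saved under pics/ and viewed, about 8 in all and at most 12, crops included, and the job is handed in when it is done.

```bash
ls; mkdir -p pics
python3 - <<'E'
from station import env, viewer
import cv2
for n in("scene","top"):
    im=viewer.camera(n); cv2.imwrite(f"pics/{n}0.png",im)
    p=viewer.camera_params(n); print(n,p)
print(env.tips_ahead,env.read_state())
a=cv2.imread("pics/scene0.png");b=cv2.imread("pics/top0.png")
E
```

```text
pics
scene {'fx': 359.02210983640464, 'fy': 359.02210983640464, 'cx': 258.25196259213374, 'cy': 197.04887138990452, 'pose': array([[-5.71200466e-01,  3.44865837e-01, -7.44847354e-01,
        -2.50760795e+02],
       [-8.20581670e-01, -2.18494103e-01,  5.28115564e-01,
         5.39244082e+02],
       [ 1.93842613e-02,  9.12867943e-01,  4.07794519e-01,
         5.57278840e+02],
       [ 0.00000000e+00,  0.00000000e+00,  0.00000000e+00,
         1.00000000e+00]])}
top {'fx': 442.7010480822471, 'fy': 442.7010480822471, 'cx': 250.29344849225447, 'cy': 181.46293077417806, 'pose': array([[ 1.90553697e-02,  9.89034651e-01, -1.46449144e-01,
         3.95409167e+02],
       [-9.99805510e-01,  1.95942314e-02,  2.23770673e-03,
        -1.66103069e+01],
       [ 5.08272792e-03,  1.46378021e-01,  9.89215669e-01,
         1.16323675e+03],
       [ 0.00000000e+00,  0.00000000e+00,  0.00000000e+00,
         1.00000000e+00]])}
80.0 {'time_s': 0.1, 'qpos': array([ 1.31400478e+00,  4.23772466e-01,  1.63054612e+00, -2.39444296e-05,
        1.08855689e+00, -1.90182666e-02]), 'dq': array([ 0.00073562, -0.00146196, -0.0014179 ,  0.00052405,  0.00122325,
        0.00044447]), 'tau': array([-1.55646635e-04, -5.45610988e+01, -2.74324769e+01,  6.45765290e-02,
        1.88626873e-02, -1.76708483e-05]), 'tool_pos': array([147.11371032, 607.07849059, 302.00082653]), 'orientation': array([ 1.18601236e-01,  9.92941758e-01, -6.36776476e-04, -7.76705935e-05]), 'force': array([0.14582429, 0.19270589, 0.17317845]), 'wrist_torque': array([ 0.01693118,  0.00486887, -0.03820776]), 'width': 87.65284546164733}
```

Run:
```python
import cv2
for n in("scene","top"):
    cv2.imwrite(f"pics/{n}0b.png",cv2.resize(cv2.imread(f"pics/{n}0.png"),(800,600),interpolation=cv2.INTER_CUBIC))
```

```text
(no output)
```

View pics/top0b.png

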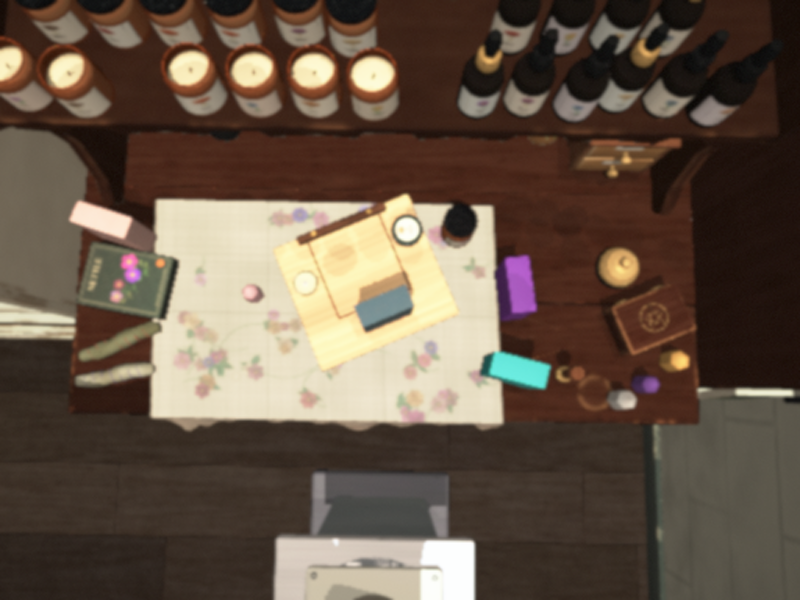

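View pics/scene0b.png

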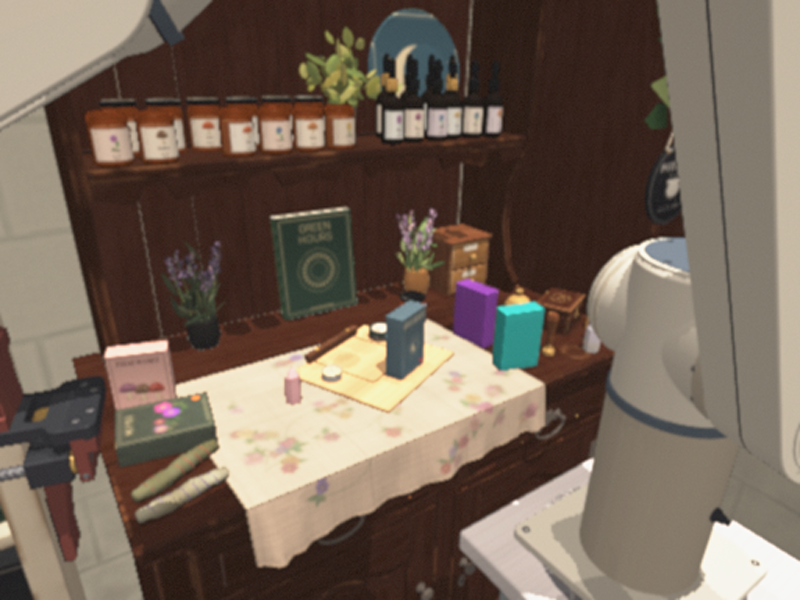

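Top view: the board spans about (275–457, 195–370) in the 800-px picture. The dark blue deck stands near (385,305), with the stop at (342,223), the tea light at (305,283), the tin at (407,229), the jar at (459,222) and the crystal at (252,293). The scene view agrees: the dark blue deck is the only box on the board.

Run:
```python
import cv2
b=cv2.imread("pics/top0.png")[118:243,170:310]
cv2.imwrite("pics/c1.png",cv2.resize(b,None,fx=4.8,fy=4.8,interpolation=cv2.INTER_CUBIC))
```

```text
(no output)
```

View pics/c1.png

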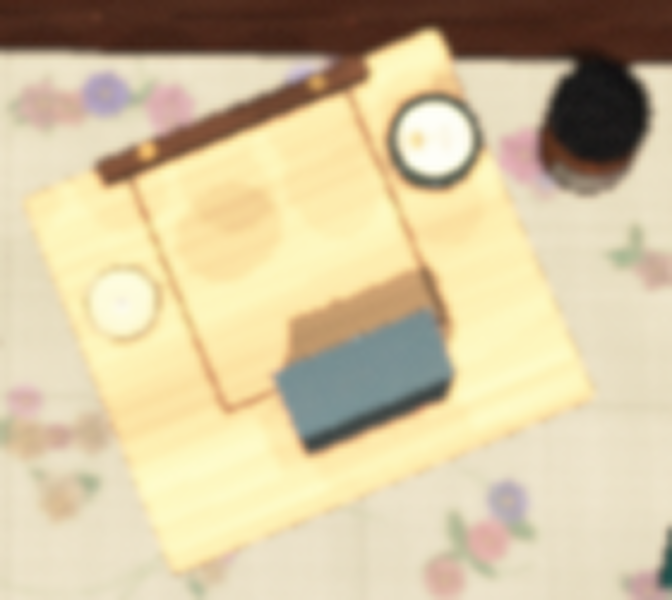

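Picture 3 (crop): board corners at about (25,202), (437,27), (593,397) and (175,573). Deck top face at about (275,376), (425,310), (452,373) and (305,442). I'll fit poses to these.

```bash
cat > h.py <<'E'
import numpy as np, cv2
from scipy.optimize import least_squares
from scipy.spatial.transform import Rotation as R
from station import env,set_gripper,viewer,workorder
def cpx(p,u0=170,v0=118,s=4.8): return (np.array(p,float)+.5)/s-.5+[u0,v0]
def ray(px,z,n="top"):
    P=viewer.camera_params(n);px=np.atleast_2d(px)
    d=np.c_[(px[:,0]-P["cx"])/P["fx"],-(px[:,1]-P["cy"])/P["fy"],-np.ones(len(px))]@P["pose"][:3,:3].T
    o=P["pose"][:3,3];return o+d*((z-o[2])/d[:,2])[:,None]
def proj(X,n="top"):
    P=viewer.camera_params(n);c=(np.atleast_2d(X)-P["pose"][:3,3])@P["pose"][:3,:3]
    return np.c_[P["cx"]-P["fx"]*c[:,0]/c[:,2],P["cy"]+P["fy"]*c[:,1]/c[:,2]]
def fit(local,world):
    r=lambda p:(local@np.array([[np.cos(p[2]),np.sin(p[2])],[-np.sin(p[2]),np.cos(p[2])]])+p[:2]-world).ravel()
    s=least_squares(r,[*world.mean(0),0.]);return s.x,r(s.x).reshape(-1,2)
E
python3 - <<'E'
from h import *
np.set_printoptions(precision=2,suppress=True)
w=ray(cpx([(25,202),(437,27),(593,397),(175,573)]),10)[:,:2]
b,r=fit(np.array([(105,125),(105,-125),(-120,-125),(-120,125.)]),w);print("board",b,r)
d=ray(cpx([(275,376),(425,310),(452,373),(305,442)]),135)[:,:2]
k,r=fit(np.array([(18.5,43),(18.5,-43),(-18.5,-43),(-18.5,43.)]),d);print("deck",k,r)
c,s=np.cos(b[2]),np.sin(b[2]);T=lambda p:(np.atleast_2d(p)-b[:2])@np.array([[c,-s],[s,c]])
print("deck in board",T(k[:2]),k[2]-b[2])
print("stop ends",T(ray(cpx([(105,186),(368,76)]),10)[:,:2]))
print("line corner",T(ray(cpx([(230,410)]),10)[:,:2]))
for n,p,z in(("tea",(122,303),21),("tin",(435,140),22),("jar",(600,105),87)):
    q=ray(cpx([p]),z)[:,:2];print(n,q,T(q))
print("crystal", ray([[252*.64,293*.64]],40),"shelf front z=400?",ray([[250,80]],400))
np.save("b.npy",b);np.save("k.npy",k)
th=b[2]
q0=env.read_state()["qpos"]
for sg in(1,-1):
    y=sg*np.array([-np.sin(th),np.cos(th),0]);z=np.array([0,0,-1.]);M=np.c_[np.cross(y,z),y,z]
    Q=R.from_matrix(M).as_quat();print(sg,Q,env.ik([k[0],k[1],300],Q),env.ik([*(b[:2]+np.array([c,s])*-50),102],Q))
E
```

```text
board [577.52  27.51   0.42] [[ 2.09  2.5 ]
 [-0.5   0.03]
 [ 0.24 -3.14]
 [-1.83  0.61]]
deck [513.68  -8.43   0.45] [[-0.58  3.28]
 [ 2.65 -1.83]
 [ 0.02 -4.15]
 [-2.08  2.7 ]]
deck in board [[-72.94  -6.87]] 0.027591476834662954
stop ends [[ 93.3   79.54]
 [ 94.47 -78.72]]
line corner [[-48.58  63.03]]
tea [[563.59 124.93]] [[26.9  94.66]]
tin [[657.34 -43.62]] [[ 43.99 -97.45]]
jar [[ 662.75 -127.51]] [[  14.82 -176.29]]
crystal [[541.54 208.12  40.  ]] shelf front z=400? [[693.39 -14.28 400.  ]]
1 [-0.21  0.98  0.    0.  ] [-0.04  0.26  1.88 -0.    1.   -2.03] [-0.01  0.61  1.93 -0.    0.6  -2.  ]
-1 [ 0.98  0.21  0.   -0.  ] [-0.04  0.26  1.88 -0.    1.    1.11] [-0.01  0.61  1.93 -0.    0.6   1.14]
```

```bash
cat >> h.py <<'E'
b,k=np.load("b.npy"),np.load("k.npy")
ex=np.array([np.cos(b[2]),np.sin(b[2])]);ey=np.array([-ex[1],ex[0]])
Q=R.from_matrix(np.c_[-np.r_[-ey[1],ey[0],0]*-1*-1*-1,-np.r_[ey,0],[0,0,-1.]]) if 0 else None
def quat(th):
    y=-np.array([-np.sin(th),np.cos(th),0]);z=np.array([0,0,-1.])
    return R.from_matrix(np.c_[np.cross(y,z),y,z]).as_quat()
def B(x,y,z): return np.r_[b[:2]+ex*x+ey*y,z]
E
sed -i '/^Q=/d' h.py
python3 - <<'E'
from h import *
q=quat(b[2]+.015)
set_gripper(40)
env.reach(B(-140,-7,300),q); env.move_l(B(-140,-7,197),rate=150)
print(env.move_l(B(-112,-7,197),rate=80,f_stop=1e9) if 0 else '')
env.move_l(B(-48,-7,197),rate=55)
s=env.read_state();print(s["time_s"],s["force"],s["tool_pos"])
env.move_l(B(-140,-7,197),rate=200)
env.hold(.2)
a=viewer.camera("top");c=viewer.camera("scene");cv2.imwrite("pics/t1.png",a);cv2.imwrite("pics/s1.png",c)
print(env.read_state()["time_s"])
cv2.imwrite("pics/t1c.png",cv2.resize(a[118:243,170:310],None,fx=4.8,fy=4.8,interpolation=cv2.INTER_CUBIC))
E
```

```text
6.1583 [-0.26936603  0.1000236   0.92541845] [536.28844313   1.49145962 197.0120386 ]
7.0667
```

View pics/t1c.png

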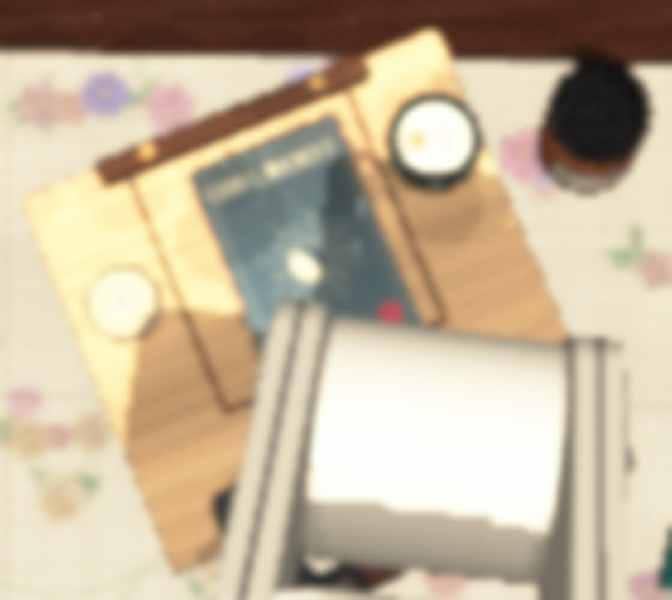

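Picture 4: the deck lies on its back between the side lines. Its top end runs from about (195,180) to (335,115), short of the stop, and its right edge is parallel to the right line. Next I measure its pose and push.

Run:
```python
from h import *
np.set_printoptions(precision=2,suppress=True)
T=lambda p:(p[:,:2]-b[:2])@np.c_[ex,ey]
t=T(ray(cpx([(195,180),(335,115),(410,300),(255,335)]),47));print(t)
print("yaw end",np.arctan2(*(t[0]-t[1])[::-1])-np.pi/2,"sides",[np.arctan2(*(t[i]-t[j])[::-1]) for i,j in((1,2),(0,3))])
yc=(t[0,1]+t[1,1])/2
xb=(t[0,0]+t[1,0])/2-125;print("yc",yc,"bottom end x",xb)
q=quat(b[2])
set_gripper(45)
env.move_l(B(xb-38,yc,197),rot=q,rate=200)
r=env.move_l(B(xb-38,yc,106),rate=120,f_stop=8);print("down",r,env.read_state()["tool_pos"])
if not r:
    r=env.move_l(B(-35-10-12,yc,106),rate=40,f_stop=12)
    s=env.read_state();print(r,T(s["tool_pos"][None]),s["force"],s["time_s"])
    cv2.imwrite("pics/t2c.png",cv2.resize(viewer.camera("top")[118:243,170:310],None,fx=4.8,fy=4.8,interpolation=cv2.INTER_CUBIC))
```

```text
[[ 68.73  32.47]
 [ 72.54 -50.38]
 [-35.83 -48.23]
 [-21.18  34.77]]
yaw end 0.045922609418438176 sides [np.float64(-0.019768442440052863), np.float64(-0.025522748892660305)]
yc -8.95307999907683 bottom end x -54.3639461266839
down False [496.96 -18.3  106.42]
False [[-57.18  -8.82]] [-1.77  0.08 -0.36] 9.725
```

View pics/t2c.png

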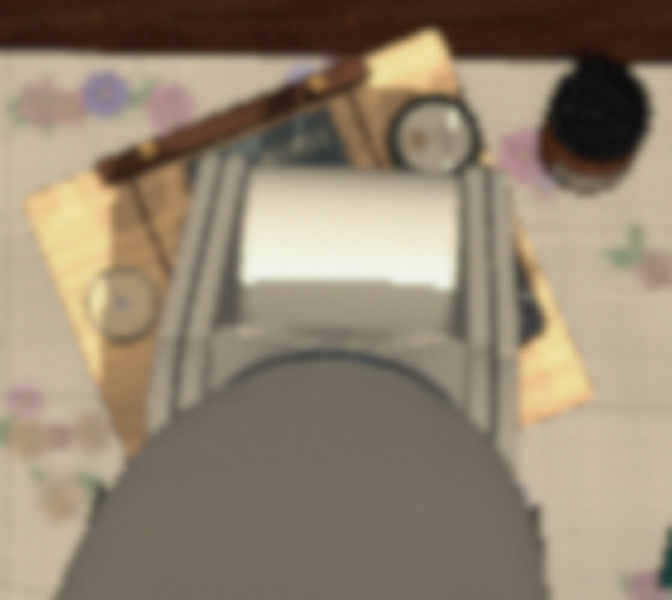

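Picture 5: the hand is behind the deck, contact force is about 1.8 N (sliding), and the top end is close to the stop. I'll continue until force rises.

Run:
```python
from h import *
np.set_printoptions(precision=2,suppress=True)
T=lambda p:(p[:,:2]-b[:2])@np.c_[ex,ey]
r=env.move_l(B(-30,-9,106),rate=20,f_stop=12)
s=env.read_state();print(r,T(s["tool_pos"][None]),s["force"],s["wrist_torque"],s["time_s"])
env.hold(.2);s=env.read_state();print(s["force"],T(s["tool_pos"][None]))
if r:
    env.move_l(B(-100,-9,106),rate=150);env.move_l(B(-105,-9,230),rate=200)
    env.reach(np.array([300,250,330.]),quat(b[2]))
    print(env.read_state()["time_s"])
for n in("top","scene"):cv2.imwrite(f"pics/{n}3.png",viewer.camera(n))
cv2.imwrite("pics/t3c.png",cv2.resize(cv2.imread("pics/top3.png")[118:243,170:310],None,fx=4.8,fy=4.8,interpolation=cv2.INTER_CUBIC))
cv2.imwrite("pics/s3c.png",cv2.resize(cv2.imread("pics/scene3.png")[180:280,170:310],None,fx=5,fy=5,interpolation=cv2.INTER_CUBIC))
```

```text
True [[-46.96  -8.67]] [-0.37  0.42 -0.1 ] [-0.06  0.12  0.07] 10.4833
[ 0.14 -0.06 -0.11] [[-47.79  -8.41]]
13.2417
```

View pics/t3c.png

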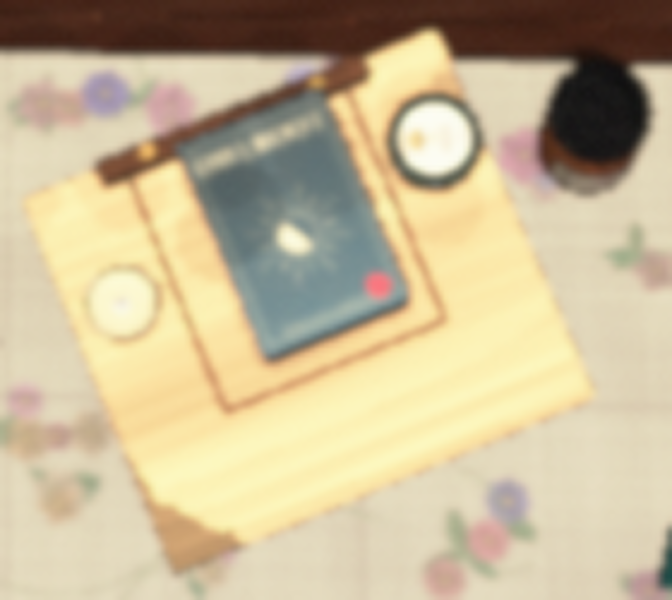

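View pics/s3c.png

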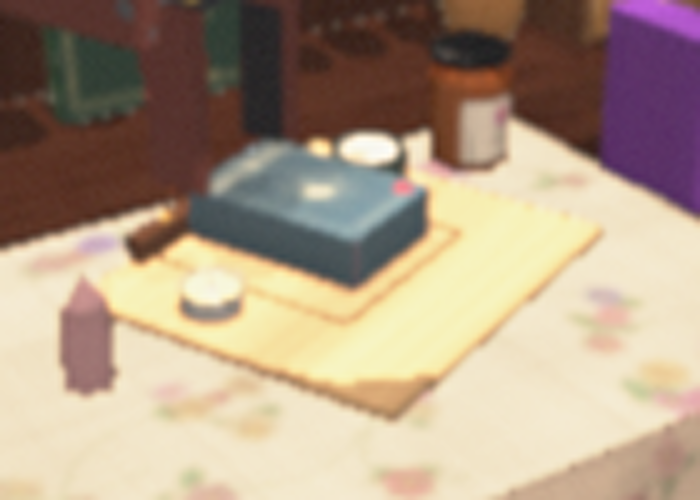

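Picture 6 (top): the deck's top end is at the stop and parallel to it, the deck is inside all lines, and the bottom edge runs (270,358)–(407,303). Picture 7 (scene): the deck is flat, and the tea light, tin, jar and crystal are standing. I'll check for a residual gap with numbers.

Run:
```python
from h import *
np.set_printoptions(precision=2,suppress=True)
T=lambda p:(p[:,:2]-b[:2])@np.c_[ex,ey]
print("bottom end base edge",T(ray(cpx([(270,360),(407,306)]),10)))
print("bottom end upper edge",T(ray(cpx([(268,352),(405,293)]),47)))
print("sides",T(ray(cpx([(183,150),(263,345),(328,95),(400,280)]),47)))
print("stop face base",T(ray(cpx([(107,186),(368,78)]),10)), "near line",T(ray(cpx([(230,410),(442,321)]),10)))
print("moved?",abs(cv2.imread("pics/top0.png")[130:200,180:200].astype(int)-cv2.imread("pics/top3.png")[130:200,180:200]).max(),abs(cv2.imread("pics/top0.png")[125:160,250:310].astype(int)-cv2.imread("pics/top3.png")[125:160,250:310]).max())
a=cv2.imread("pics/top3.png")[128:200,190:265];cv2.imwrite("pics/t3d.png",cv2.resize(a,None,fx=8,fy=8,interpolation=cv2.INTER_CUBIC))
```

```text
bottom end base edge [[-31.7   32.5 ]
 [-33.33 -48.13]]
bottom end upper edge [[-32.25  31.89]
 [-31.33 -47.26]]
sides [[ 86.44  32.21]
 [-27.77  32.9 ]
 [ 84.19 -51.16]
 [-23.85 -47.54]]
stop face base [[ 92.87  78.52]
 [ 93.41 -78.27]] near line [[-48.58  63.03]
 [-48.44 -62.57]]
moved? 13 13
```

View pics/t3d.png

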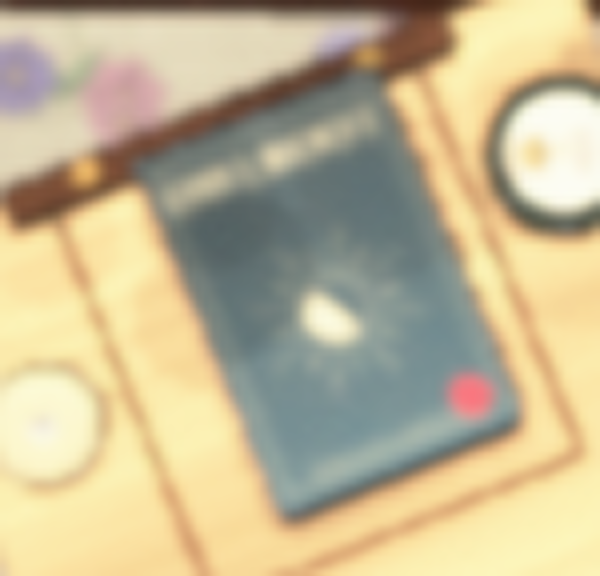

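Picture 8: the deck is flush with the stop as far as the camera can resolve, and the bystanders are unmoved. I have time for one gentle second press to confirm it's seated, in case it bounced back. Then I'll clear the hand and sign off if that's fine.

Run:
```python
from h import *
np.set_printoptions(precision=2,suppress=True)
T=lambda p:(p[:,:2]-b[:2])@np.c_[ex,ey]
env.reach(B(-105,-8.5,200),quat(b[2]));env.move_l(B(-75,-8.5,106),rate=150)
env.move_l(B(-54,-8.5,106),rate=60)
for x in np.arange(-50,-38,1.):
    r=env.move_l(B(x,-8.5,106),rate=12,f_stop=15);s=env.read_state()
    print(x,r,T(s["tool_pos"][None])[0],s["force"][:2]@ex,round(s["wrist_torque"][2],2))
    if r or s["force"][:2]@ex<-10: break
env.move_l(B(-100,-8.5,106),rate=150);env.move_l(B(-105,-8.5,230),rate=250)
print(env.read_state()["time_s"])
```

```text
-50.0 False [-50.06  -8.5 ] -1.0254179217819435 -0.04
-49.0 False [-48.98  -8.5 ] -0.5381973896172476 -0.05
-48.0 False [-47.93  -8.51] -0.30587454753160626 -0.05
-47.0 False [-46.98  -8.5 ] 0.046238835545009044 -0.04
-46.0 False [-46.79  -8.38] -5.027253496249081 -0.15
-45.0 False [-46.61  -8.3 ] -8.067029394762349 -0.19
-44.0 False [-46.49  -8.15] -12.024893084922807 -0.24
19.1417
```

Run:
```python
from h import *
env.reach(np.array([300,250,330.]),quat(b[2]));env.hold(.2)
a=viewer.camera("top");c=viewer.camera("scene")
cv2.imwrite("pics/t4.png",a)
cv2.imwrite("pics/t4d.png",cv2.resize(a[118:243,150:320],None,fx=4.7,fy=4.7,interpolation=cv2.INTER_CUBIC))
s=env.read_state();print(s["time_s"],s["force"])
```

```text
20.7417 [-0.3351465   1.44518977  0.03776582]
```

View pics/t4d.png

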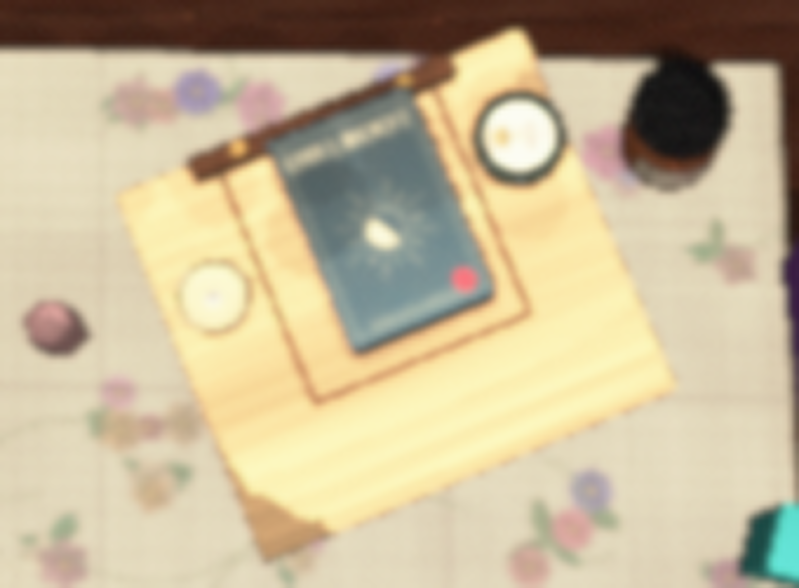

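Picture 9: the deck is square against the stop and inside all the lines, with the bystanders in place and the hand clear.

```bash
python3 -c "
from station import workorder
print(workorder.sign_off())"
```

```text
the job is handed in; nothing more can be done
None
```

The job is done and handed in at about 21 s of robot time. I tipped the deck onto its back with two fingertips high on its front. I then pushed it by its bottom end until it met the stop.

- **Seating:** a second, gentle press met rigid resistance at once, rising to about 12 N over 0.5 mm of travel. The deck is tight against the stop.
- **Position:** the last top view shows it square to the stop and inside the lines. It has about 13–30 mm to spare at the side lines and about 15 mm at the near line.
- **Bystanders:** the tea light, tin, jar and crystal look unmoved. I did not check the stamp closely, but the arm never went near it.
- **Camera limits:** fits to the camera points were off by up to about 4 mm, and the stop face read about 3 mm beyond its nominal place. I relied on contact, not the camera, for the seating.

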